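# Start three stirrers in order

### The job

Start the three magnetic stirrers one after the other by lightly pressing the round green key on the front ledge of each until it is in and stays in: first the stirrer that carries the short bottle with the blue cap, then the one with the conical flask, last the one with the tall white-capped bottle. Press gently and pick nothing up: the vessels stay standing on their plates and everything else on the bench stays where it lies.

Things in the scene. Friction and masses are not known exactly. Their poses are not given: they have to be found in the camera images.
- stirrer_wine: Fixed magnetic stirrer carrying the short blue-capped bottle; the three look alike. White, 190 mm deep (own x, to the rear) by 105 wide; origin on the bench under its centre. Rear part 42 mm high, its round plate (98 across, top 47 above bench, centre own x +40) bears the vessel. Front ledge (own x -95 to -33), 30 mm high, bears the start key (own x -66, y 0) in a black collar 32 mm above the bench.
- stirrer_flask: Fixed magnetic stirrer carrying the conical flask; the three look alike. White, 190 mm deep (own x, to the rear) by 105 wide; origin on the bench under its centre. Rear part 42 mm high, its round plate (98 across, top 47 above bench, centre own x +40) bears the vessel. Front ledge (own x -95 to -33), 30 mm high, bears the start key (own x -66, y 0) in a black collar 32 mm above the bench.
- stirrer_yellow: Fixed magnetic stirrer carrying the tall white-capped bottle; the three look alike. White, 190 mm deep (own x, to the rear) by 105 wide; origin on the bench under its centre. Rear part 42 mm high, its round plate (98 across, top 47 above bench, centre own x +40) bears the vessel. Front ledge (own x -95 to -33), 30 mm high, bears the start key (own x -66, y 0) in a black collar 32 mm above the bench.
- key_wine_top (a point): Centre of the top of the round green start key (30 mm across) of the stirrer with the short blue-capped bottle; moves with the key. Cap unloaded: up 49 mm above the bench, fully down 39 mm.
- key_wine (a joint): How far the key of the stirrer with the short blue-capped bottle is pressed down, in m: 0 up, 0.010 fully in. Its cap is sprung (2 N per mm, at most 6 mm), so the cap gives some 1.5 mm first. The key slides straight down against about 3 N of friction and stays where it is pushed; it is on when in by more than 0.006. It starts within 1 mm of 0.
- key_flask_top (a point): Centre of the top of the round green start key (30 mm across) of the stirrer with the conical flask; moves with the key. Cap unloaded: up 49 mm above the bench, fully down 39 mm.
- key_flask (a joint): How far the key of the stirrer with the conical flask is pressed down, in m: 0 up, 0.010 fully in. Its cap is sprung (2 N per mm, at most 6 mm), so the cap gives some 1.5 mm first. The key slides straight down against about 3 N of friction and stays where it is pushed; it is on when in by more than 0.006. It starts within 1 mm of 0.
- key_yellow_top (a point): Centre of the top of the round green start key (30 mm across) of the stirrer with the tall white-capped bottle; moves with the key. Cap unloaded: up 49 mm above the bench, fully down 39 mm.
- key_yellow (a joint): How far the key of the stirrer with the tall white-capped bottle is pressed down, in m: 0 up, 0.010 fully in. Its cap is sprung (2 N per mm, at most 6 mm), so the cap gives some 1.5 mm first. The key slides straight down against about 3 N of friction and stays where it is pushed; it is on when in by more than 0.006. It starts within 1 mm of 0.
- wine_bottle_mid (a point): Loose short round clear bottle with a blue screw cap, a dark label and dull reddish contents, 46 mm across, 86 mm tall, standing on its stirrer's plate; this point is on its axis, half-way up. 0.1 to 0.5 kg.
- pink_flask_mid (a point): Loose conical glass flask with pale pink contents, 63 mm across at the foot, 109 mm tall, standing on its stirrer's plate; this point is on its axis, half-way up. 0.1 to 0.5 kg.
- yellow_bottle_mid (a point): Loose tall clear bottle with a white cap and pale yellow contents, 66 mm across, 169 mm tall, standing on its stirrer's plate; this point is on its axis, half-way up. 0.1 to 0.5 kg.
- timer: Bystander, loose: small white bench timer, 66x66x18 mm, behind the stirrers; origin under its centre.
- tape: Bystander, loose: beige tape roll lying flat, 64 mm across, 18 mm high, near the front edge; origin under its centre.
- pen: Bystander, loose: white marker with blue cap, 140 mm long, lying near the front edge, 18 mm high; origin under its centre.
- dish: Bystander, loose: petri dish, 63 mm across, 15 mm high, front left; origin under its centre.
- forceps: Bystander, loose: steel tweezers lying behind the stirrers, 122 mm long, 8 mm high; origin under their centre.

How it is judged (in metres and radians):
On the way, in this order (a step that is already met when the one before it is completed fails the run):
1. the key of the blue-capped bottle's stirrer is pressed in (over 6 mm), the other two still up (under 4 mm) (value of joint key_wine above 0.006 m and value of joint each of key_flask, key_yellow below 0.004 m), for 0.2 s.
2. then the conical flask's key is in too, the white-capped bottle's still up (value of joint each of key_wine, key_flask above 0.006 m and value of joint key_yellow below 0.004 m), for 0.2 s.
3. then the white-capped bottle's key is in too (value of joint each of key_wine, key_flask, key_yellow above 0.006 m), for 0.2 s.
At the end, for the whole second after the job is handed in: All three keys are pressed in by more than 6 mm of their 10 mm and at rest, and the three vessels stand upright (within 0.1 rad) on their own stirrers' plates, within 65 mm of the stirrer's centre (all of step 3 and velocity of joint each of key_wine, key_flask, key_yellow below 0.005 m/s and horizontal distance between wine_bottle_mid and stirrer_wine below 0.065 m and horizontal distance between pink_flask_mid and stirrer_flask below 0.065 m and horizontal distance between yellow_bottle_mid and stirrer_yellow below 0.065 m and angle between each of wine_bottle_mid, pink_flask_mid, yellow_bottle_mid's own z axis and vertical below 0.1 rad); the robot touches nothing.
It fails at once if a stirrer or its key is pushed with more than 20 N (contact force between any of the fingers, the arm and stirrer_wine above 20 N or contact force between any of the fingers, the arm and stirrer_flask above 20 N or contact force between any of the fingers, the arm and stirrer_yellow above 20 N).
It fails at once if a vessel is shifted or lifted by more than 15 mm, or tipped by more than 0.2 rad (distance of any of wine_bottle_mid, pink_flask_mid, yellow_bottle_mid from where it was at the start of the episode above 0.015 m or angle between any of wine_bottle_mid, pink_flask_mid, yellow_bottle_mid's own z axis and vertical above 0.2 rad).
It fails at once if a bystander (timer, tape, pen, dish, tweezers) is shifted or lifted by more than 20 mm (distance of any of timer, tape, pen, dish, forceps from where it was at the start of the episode above 0.02 m).
It also fails if it takes over 45 s, if anything falls off the work surface, if the arm or the gripper's body presses on something with over 40 N, if the wrist force passes 120 N, or if a joint passes its speed limit or range.

### The arm

A 6-joint arm with a two-finger parallel gripper is mounted at the origin on a cart in front of the work surface, level with it; the furniture and walls round the work are solid. World frame = base frame: x ahead of the robot, y to its left, z up, the work surface at z = 0. Lengths are in m, angles in degrees, forces in N, time in s.
With the tool pointing down it reaches from about 0.25 to 0.725 m from the base axis. Payload 9.7 kg.
Tool frame: the origin (TCP) lies midway between the tips of the shut fingers; the grasp point (between the pads) lies 19 mm behind it (bot.grasp_offset is the distance from the TCP to the grasp point, in m); z points along the fingers, x is the direction in which the jaws open and shut, and the axes are right-handed (so a half turn about z gives the same grasp; the last joint's range is limited). The gripper opens to 85 mm and grips with 20 to 120 N. Pads are 22 mm wide; open, the fingers measure 114 mm over their backs; the gripper's body (76 mm by 85 mm) begins 54 mm behind the grasp point. The pads swing forward as they close: fully open they stand 13 mm farther back than shut.
Start: joints at [-75.459, 4.979, 10.078, 95.1, 0, 90], TCP at [0.138, -0.532, 0.231] pointing down, gripper open.
Joint ranges: [-179.16, 179.16], [-48.56, 103.87], [-65.8, 70.77], [-126.05, 130.52], [-82.76, 87.17], [-180, 180]. Speed limits (degrees/s): [127.2, 127.2, 147.25, 180, 180, 180].

### API

Orientations are given as [roll, pitch, yaw] about the fixed x, y, z axes, in that order (R = Rz(yaw) Ry(pitch) Rx(roll)).
In Python, from workcell import bot gives the robot as it stands.
- The arm moves only by the tool send_rows, never from a script. Its argument "targets" is a list of rows, each a list of 5 numbers: the closure, from 0 (fully open) to 1 (shut), then the shift along the world's x, y, z in mm, then the turn about the world's z in degrees. A call has 1 to 10 rows; each row is the pose to reach, as a shift and turn from the pose commanded when the call began; what a row does not reach only later rows make up. A row lasts 1/8 s, in which the tool goes at most 62.5 mm and 10.7 degrees, less where a joint would pass 70% of its speed; a pose out of reach is approached as far as the arm can. A call with a gripper value outside its range is refused whole. The fingers move at their own pace and stop on an object; "squeeze" is the grip in N (left out, the last holds). Time passes only in rows, so rows that repeat a pose let the fingers close. It gives the time, the measured TCP pose, the force and the opening at its end, in the units of the state.
- bot.get_obs(): the state, without advancing time (a new reading comes with each control period).
- bot.camera(name): name is "scene" or "top" or "wrist"; returns a dict with "pixels" (400x640x3 uint8, red, green, blue), "intrinsics" (3x3 intrinsics, pixels), "dist" ([k1, k2, p1, p2, k3] as OpenCV has them; the pictures are not rectified), "view" (4x4, takes a point from world to camera coordinates); the wrist camera has in their place "mount" (4x4, takes a point from camera to tool coordinates, whose origin is the TCP and whose axes are the tool frame's). Camera axes: x right, y down, z forward; pixel columns grow to the right and rows downward; lengths in m; the calibration is good to about 2 mm. A picture is of the moment at which its call begins: read the wrist's pose just before it. There is no depth.
- bot.job_done(): hands the job in, once; it reports no verdict.
The state is a dict: "time": time; "q": joint angles; "qd": joint speeds; "joint_efforts": joint torques, N m; "ee_pos": TCP position; "tcp_rot": TCP orientation; "wrist_force": force on the tool from outside, world axes, zero at the start; "torque": the same for the moment, N m; "opening": finger opening in m.
Only numpy, scipy, OpenCV 4.12 (cv2) and the standard library are available. Lean on these libraries where they do the work, as an engineer would, in place of code of your own. Each camera call takes 0.05 s, during which the arm holds its last target.

## Working session

There is one attempt and no reset: what is moved stays moved. The work goes in short steps, Python scripts to look and compute and a tool call to move; the robot and the scene stay as the last step left them, time stands still between calls to the robot, and variables do not carry over. Pictures are saved under pics/ and viewed, and the job is handed in when it is done.

Besides the shell and the picture viewer there is one more tool, called after "Request:" as name([rows], argument=value, ...), one row to a line, values as JSON. send_rows: Moves the arm, as the interface text tells. Its arguments: {"type":"object","properties":{"targets":{"type":"array","items":{"type":"array","items":{"type":"number"}}},"squeeze":{"type":"number"}},"required":["targets"]}

```bash
mkdir -p pics; ls; cat > h.py <<'E'
import numpy as np, cv2
from workcell import bot
def snap(n,f):
    o=bot.get_obs(); c=bot.camera(n); cv2.imwrite('pics/'+f,c['pixels'][:,:,::-1]); return o,c
E
python3 - <<'E'
from h import *
import pickle
d={}
for n in('scene','top','wrist'):
    o,c=snap(n,n+'0.png'); d[n]=(o,c)
pickle.dump(d,open('d0.pkl','wb'))
print(o['time'],o['ee_pos'],o['tcp_rot'],o['opening'],o['wrist_force'])
print(d['top'][1]['view'],d['scene'][1]['view'],d['top'][1]['dist'])
E
```

```text
pics
0.1 [ 0.13803539 -0.53217569  0.23066213] [ 1.79999776e+02  6.82242597e-02 -7.54583482e+01] 0.08545882398271613 [-0.20241125  1.42837934 -0.37764722]
[[ 6.67726288e-04 -9.99959733e-01  8.94908117e-03  6.01776697e-02]
 [-9.95175136e-01 -1.54249249e-03 -9.81023375e-02  5.54303089e-01]
 [ 9.81121911e-02 -8.84039757e-03 -9.95136094e-01  1.41363682e+00]
 [ 0.00000000e+00  0.00000000e+00  0.00000000e+00  1.00000000e+00]] [[ 0.99602117 -0.08850549  0.01042155 -0.53424669]
 [-0.07255998 -0.87330001 -0.48174904  0.15423439]
 [ 0.05173858  0.47907606 -0.87624725  1.10426081]
 [ 0.          0.          0.          1.        ]] [-0.15623022  0.          0.          0.          0.        ]
```

View pics/scene0.png

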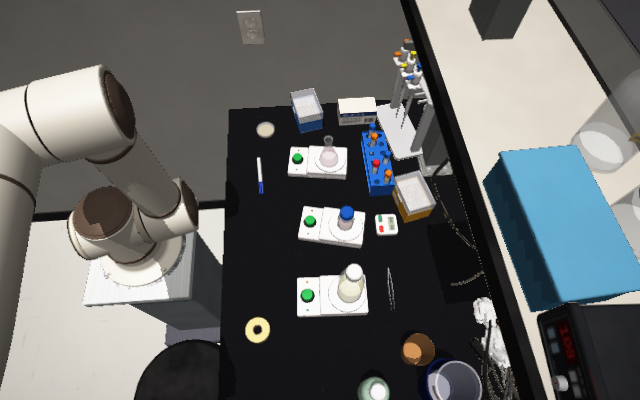

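View pics/top0.png

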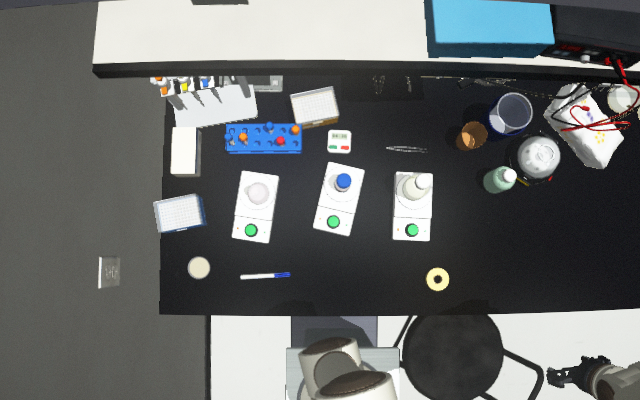

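View pics/wrist0.png

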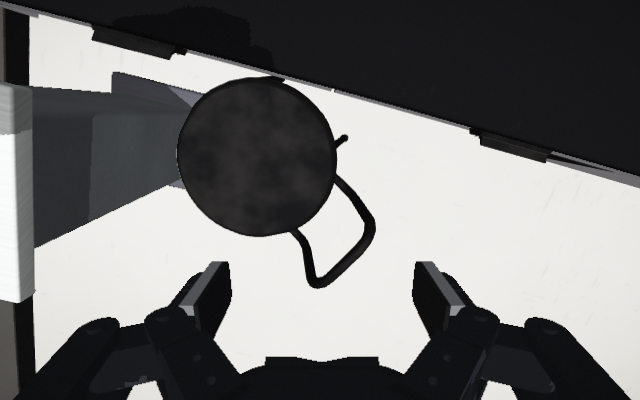

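The scene view shows the keys at (298,158) for the flask, (310,221) for the blue cap and (307,295) for the white cap. In the top view they are at (251,230), (333,222) and (412,230). Next I triangulate them.

```bash
python3 - <<'E'
from h import *
import pickle
d=pickle.load(open('d0.pkl','rb'))
g={'scene':[(310,221),(298,158),(307,295)],'top':[(333,222),(251,230),(412,230)]}
P={};U={}
for n in g:
    c=d[n][1]; im=c['pixels'].astype(int)
    m=((im[:,:,1]>im[:,:,0]*1.6+15)&(im[:,:,1]>im[:,:,2]*1.4+10)).astype(np.uint8)
    k,l,s,ce=cv2.connectedComponentsWithStats(m)
    U[n]=[];P[n]=c['view'][:3]
    for p in g[n]:
        i=min(range(1,k),key=lambda i:np.hypot(*(ce[i]-p))-(s[i,4]>20)*3)
        print(n,ce[i],s[i])
        U[n].append(cv2.undistortPoints(np.array([[ce[i]]]),c['intrinsics'],np.array(c['dist']))[0,0])
X=cv2.triangulatePoints(P['scene'],P['top'],np.array(U['scene']).T,np.array(U['top']).T)
print((X[:3]/X[3]).T)
# top-ray at z=.048, scene ray also
for n in g:
    V=P[n]
    for u in U[n]:
        R=V[:,:3];C=-R.T@V[:,3];r=R.T@np.array([*u,1]);print(n,C+r*((.047-C[2])/r[2]))
E
```

```text
scene [309.44827586 220.47126437] [305 216  10  10  87]
scene [296.97222222 157.80555556] [293 153   9  10  72]
scene [306.97169811 294.52830189] [302 289  11  12 106]
top [332.95833333 221.14583333] [328 216  11  11  96]
top [250.125      229.66666667] [245 225  11  11  96]
top [412.30232558 229.45348837] [407 225  11  10  86]
[[ 0.50364365  0.02758262  0.03898239]
 [ 0.47971894  0.25534717  0.03737104]
 [ 0.48075845 -0.19109542  0.04204404]]
scene [0.502213   0.02369284 0.047     ]
scene [0.47837048 0.24849571 0.047     ]
scene [ 0.47969316 -0.19245006  0.047     ]
top [0.50442979 0.02796501 0.047     ]
top [0.48068527 0.25427502 0.047     ]
top [ 0.4816173  -0.19005064  0.047     ]
```

```bash
python3 - <<'E'
from h import *
import pickle
d=pickle.load(open('d0.pkl','rb'))
np.set_printoptions(precision=4,suppress=True)
o,c=d['wrist'];print(c['mount'],c['intrinsics'],c['dist'])
from scipy.spatial.transform import Rotation as R
print(R.from_euler('xyz',o['tcp_rot'],degrees=True).as_matrix())
E
```

```text
[[ 1.     -0.0002 -0.0013  0.001 ]
 [ 0.0006  0.9566  0.2915 -0.075 ]
 [ 0.0011 -0.2915  0.9566 -0.1434]
 [ 0.      0.      0.      1.    ]] [[311.9037   0.     321.5164]
 [  0.     311.9037 206.892 ]
 [  0.       0.       1.    ]] [-0.0241  0.      0.      0.      0.    ]
[[ 0.2511 -0.968  -0.0003]
 [-0.968  -0.2511  0.0012]
 [-0.0012  0.     -1.    ]]
```

Request:
send_rows([
  [1,15,20,5,8],
  [1,50,70,15,18],
  [1,90,130,20,28],
  [1,125,190,20,38],
  [1,160,245,20,48],
  [1,195,295,20,58],
  [1,230,350,20,68],
  [1,265,405,20,75.5],
  [1,295,450,20,75.5],
  [1,320,490,10,75.5],
], squeeze=20)

```text
time: 1.4
ee_pos: [0.4589, -0.0406, 0.2418]
tcp_rot: [180.0, -0.1, 0.1]
wrist_force: [0.6, -1.4, 1.1]
opening: 0.0003
```

Request:
send_rows([
  [1,20,30,-10,0],
  [1,35,55,-20,0],
  [1,45,68,-20,0],
  [1,45,68,-20,0],
  [1,45,68,-20,0],
])

```text
time: 2.02
ee_pos: [0.5027, 0.0246, 0.2219]
tcp_rot: [180.0, -0.0, 0.0]
wrist_force: [-1.0, -0.5, 1.0]
opening: -0.0001
```

```bash
cat >> h.py <<'E'
from scipy.spatial.transform import Rotation as R
def rays(o,c,z=.048):
    im=c['pixels'].astype(int)
    m=((im[:,:,1]>im[:,:,0]*1.6+15)&(im[:,:,1]>im[:,:,2]*1.4+10)).astype(np.uint8)
    k,l,s,ce=cv2.connectedComponentsWithStats(m)
    T=np.eye(4);T[:3,:3]=R.from_euler('xyz',o['tcp_rot'],degrees=True).as_matrix();T[:3,3]=o['ee_pos']
    M=T@c['mount']; out=[]
    for i in range(1,k):
        if s[i,4]<200: continue
        u=cv2.undistortPoints(np.array([[ce[i]]]),c['intrinsics'],np.array(c['dist']))[0,0]
        r=M[:3,:3]@np.array([*u,1]);C=M[:3,3]
        print(ce[i].round(1),s[i],'at z',z,(C+r*((z-C[2])/r[2])).round(4))
        out.append((C,r))
    return out
E
python3 - <<'E'
from h import *
o,c=snap('wrist','w1.png'); print(o['time'],o['ee_pos'],o['tcp_rot'],o['opening'],o['wrist_force'],o['qd'])
rays(o,c)
E
```

```text
2.025 [0.5027284  0.0246002  0.22188625] [ 1.79989011e+02 -2.49971018e-02  2.98875468e-03] -7.385214435588704e-05 [-1.0318941  -0.51793302  0.98905969] [-0.41137172 -0.40268706 -0.30599034 -0.05894975  0.06372526  0.15831979]
[321.7 182.1] [308 167  28  30 660] at z 0.048 [0.5038 0.0286 0.048 ]
```

View pics/w1.png

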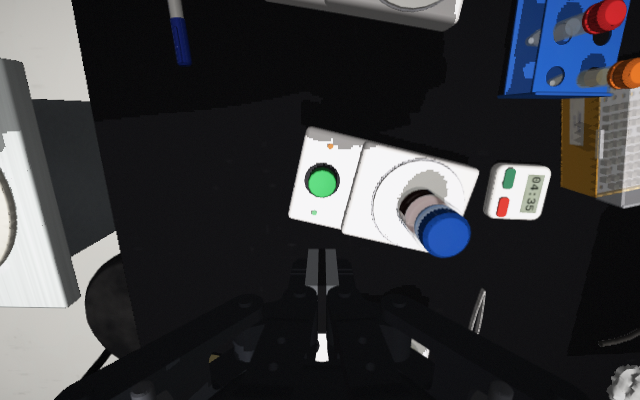

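Request:
send_rows([
  [1,1,3,-40,0],
  [1,1,3,-80,0],
  [1,1,3,-112,0],
  [1,1,3,-112,0],
  [1,1,3,-112,0],
])

```text
time: 2.7
ee_pos: [0.5044, 0.0279, 0.1111]
tcp_rot: [-180.0, -0.1, 0.0]
wrist_force: [-0.7, 0.1, 0.9]
opening: 0.0002
```

```bash
python3 - <<'E'
from h import *
o,c=snap('wrist','w2.png'); print(o['time'],o['ee_pos'],o['tcp_rot'],o['wrist_force'],o['qd'])
rays(o,c)
E
```

```text
2.7 [0.50439042 0.02793833 0.11108117] [-1.79994963e+02 -1.05187563e-01  1.46709949e-03] [-0.68490354  0.1252514   0.88056415] [ 0.29918204 -0.12261355  0.9151995  -0.21395658  0.00423467  0.05919635]
[319.4 219.4] [ 299  197   42   45 1459] at z 0.048 [0.5038 0.0297 0.048 ]
```

View pics/w2.png

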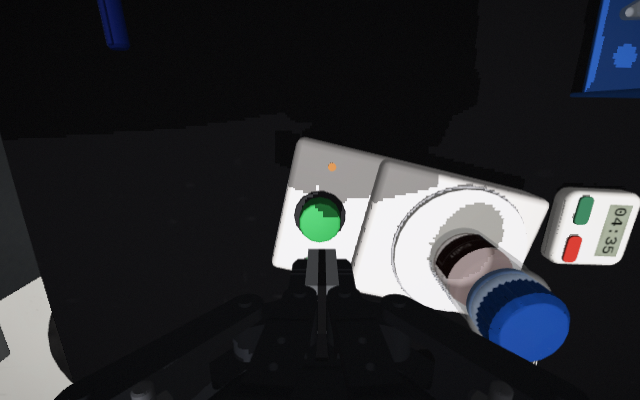

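Request:
send_rows([
  [1,0,1,-25,0],
  [1,0,1,-45,0],
  [1,0,1,-52,0],
  [1,0,1,-52,0],
  [1,0,1,-52,0],
])

```text
time: 3.38
ee_pos: [0.5046, 0.0294, 0.0586]
tcp_rot: [-180.0, -0.1, 0.0]
wrist_force: [0.3, -0.4, 0.6]
opening: 0.0001
```

Request:
send_rows([
  [1,0,0,-4,0],
  [1,0,0,-7,0],
  [1,0,0,-9,0],
  [1,0,0,-11,0],
  [1,0,0,-13,0],
  [1,0,0,-14,0],
  [1,0,0,-14,0],
])

```text
time: 4.25
ee_pos: [0.5039, 0.0293, 0.0433]
tcp_rot: [-180.0, 0.0, 0.0]
wrist_force: [-1.7, -0.2, 1.3]
opening: 0.0001
```

```bash
python3 - <<'E'
from h import *
o,c=snap('wrist','w3.png'); 
print(o['time'],o['ee_pos'],o['wrist_force'])
o,c=snap('scene','s3.png'); o,c=snap('wrist','w3b.png');print(o['time'],o['ee_pos'],o['wrist_force'])
E
```

```text
4.25 [0.50385272 0.02933509 0.04327807] [-1.69549882 -0.22692937  1.2763525 ]
4.35 [0.50384834 0.0293233  0.04333046] [-0.94331041  0.53570679  0.92134492]
```

View pics/w3.png

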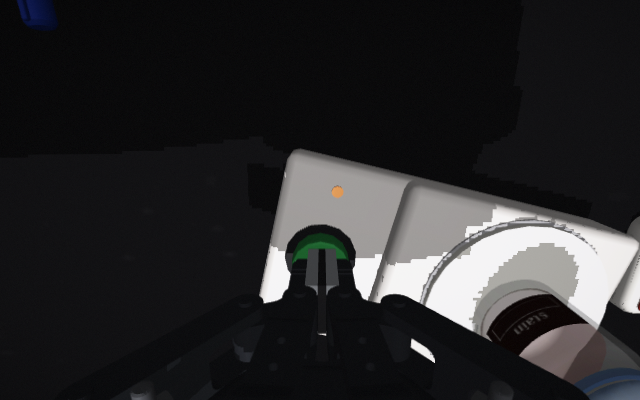

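The fingertips sit on the front part of the green key at about (320,245). I'll continue down in small steps.

Request:
send_rows([
  [1,0,0,-1,0],
  [1,0,0,-2,0],
  [1,0,0,-2,0],
  [1,0,0,-2,0],
])

```text
time: 4.9
ee_pos: [0.5039, 0.0293, 0.0413]
tcp_rot: [180.0, 0.0, 0.0]
wrist_force: [-1.5, 0.5, 2.3]
opening: 0.0003
```

Request:
send_rows([
  [1,0,0,-1,0],
  [1,0,0,-2,0],
  [1,0,0,-2,0],
  [1,0,0,-2,0],
])

```text
time: 5.4
ee_pos: [0.5039, 0.0293, 0.0393]
tcp_rot: [180.0, 0.0, 0.0]
wrist_force: [-1.0, -0.7, 2.6]
opening: 0.0001
```

```bash
python3 - <<'E'
from h import *
o,c=snap('wrist','w4.png'); 
print(o['time'],o['ee_pos'],o['wrist_force'],o['joint_efforts'])
E
```

```text
5.4 [0.50392408 0.02932678 0.03932757] [-0.98647299 -0.68411529  2.57258516] [-4.04917239e-02 -4.47368109e+01  4.57250404e+01 -5.40859010e-01
 -2.21655396e-02  1.65661017e-04]
```

View pics/w4.png

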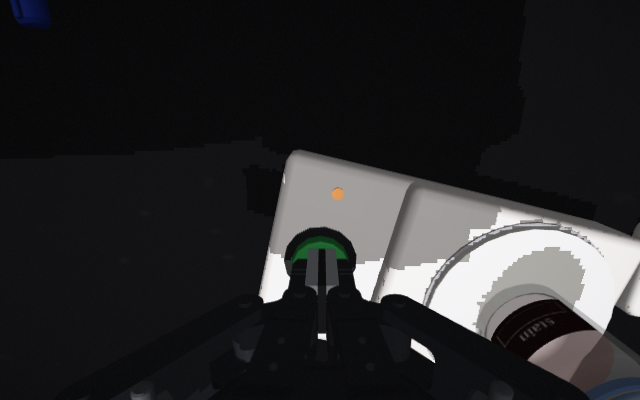

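Request:
send_rows([
  [1,0,0,-1,0],
  [1,0,0,-1,0],
  [1,0,0,-1,0],
])

```text
time: 5.82
ee_pos: [0.5039, 0.0293, 0.0383]
tcp_rot: [180.0, -0.0, 0.0]
wrist_force: [-1.0, 0.4, 2.4]
opening: 0.0
```

Request:
send_rows([
  [1,0,0,-1,0],
  [1,0,0,-1,0],
  [1,0,0,-1,0],
])

```text
time: 6.2
ee_pos: [0.504, 0.0294, 0.0374]
tcp_rot: [-180.0, -0.0, 0.0]
wrist_force: [-0.9, 0.0, 3.1]
opening: -0.0001
```

Request:
send_rows([
  [1,0,0,5,0],
  [1,0,0,20,0],
  [1,0,0,50,0],
  [1,0,-1,72,0],
  [1,0,-1,72,0],
  [1,0,-1,72,0],
])

```text
time: 6.95
ee_pos: [0.5038, 0.0284, 0.1089]
tcp_rot: [180.0, 0.0, 0.0]
wrist_force: [0.1, 0.4, -0.1]
opening: -0.0002
```

```bash
python3 - <<'E'
from h import *
o,c=snap('wrist','w5.png'); 
print(o['time'],o['ee_pos'],o['wrist_force'])
rays(o,c);rays(o,c,.039)
E
```

```text
6.95 [0.50375727 0.02835574 0.10892019] [ 0.12396476  0.35964867 -0.08554088]
[320.6 218.6] [ 301  199   40   40 1275] at z 0.048 [0.5039 0.0314 0.048 ]
[320.6 218.6] [ 301  199   40   40 1275] at z 0.039 [0.5038 0.0283 0.039 ]
```

View pics/w5.png

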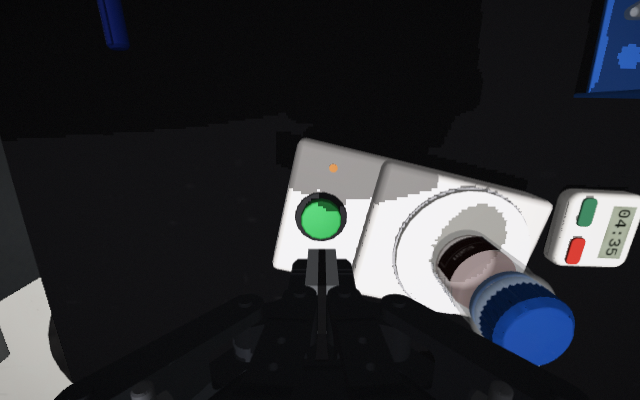

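```bash
python3 - <<'E'
import cv2,numpy as np
a=[cv2.resize(cv2.imread(f'pics/{n}.png')[180:270,270:370],None,fx=4,fy=4,interpolation=0) for n in('w2','w5')]
cv2.imwrite('pics/cmp.png',np.hstack(a))
E
```

```text
(no output)
```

View pics/cmp.png

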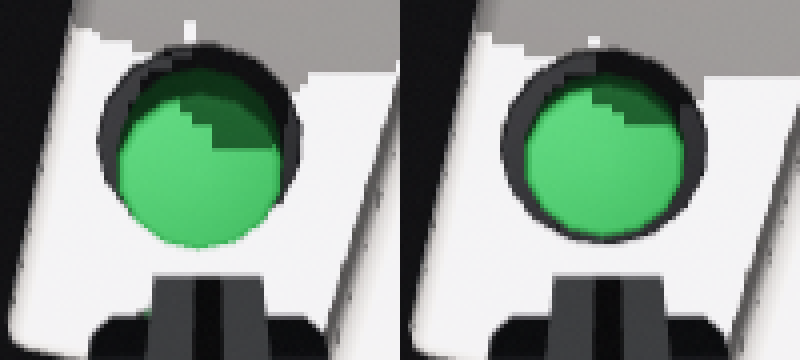

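Compared with the earlier view, the key now sits down inside its collar, having moved about 4 px against the rim. That is 8–10 mm in. Next is the flask's key.

Request:
send_rows([
  [1,0,5,30,0],
  [1,-5,40,60,0],
  [1,-11,90,60,0],
  [1,-16,140,60,0],
  [1,-21,190,60,0],
  [1,-24,218,60,0],
  [1,-24,227,40,0],
  [1,-24,227,10,0],
  [1,-24,227,0,0],
  [1,-24,227,0,0],
])

```text
time: 8.25
ee_pos: [0.4795, 0.255, 0.1087]
tcp_rot: [180.0, 0.1, 0.0]
wrist_force: [-1.7, 0.3, 0.6]
opening: 0.0002
```

```bash
python3 - <<'E'
from h import *
o,c=snap('wrist','w6.png'); 
print(o['time'],o['ee_pos'],o['wrist_force'])
rays(o,c)
E
```

```text
8.25 [0.47948511 0.25498035 0.10867362] [-1.66318266  0.2795553   0.6036277 ]
[321.1 221.1] [ 300  199   43   45 1499] at z 0.048 [0.4799 0.2562 0.048 ]
```

View pics/w6.png

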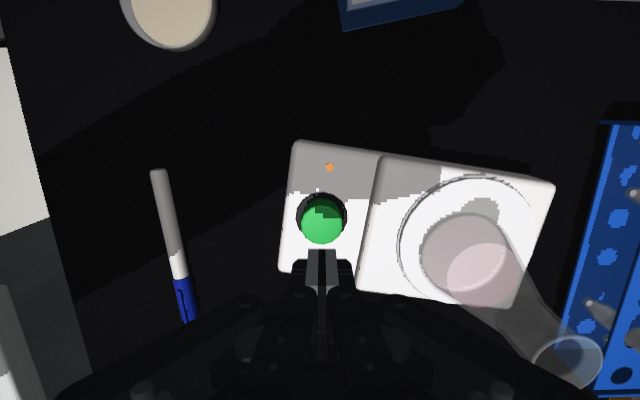

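The flask's key is at (321,221) in the wrist view, which puts it at about (0.480, 0.256), almost under the TCP. I'll press it now.

Request:
send_rows([
  [1,0,1,-25,0],
  [1,0,1,-45,0],
  [1,0,1,-56,0],
  [1,0,1,-60,0],
  [1,0,1,-62,0],
  [1,0,1,-64,0],
  [1,0,1,-66,0],
  [1,0,1,-67,0],
  [1,0,1,-68,0],
  [1,0,1,-69,0],
])

```text
time: 9.55
ee_pos: [0.4802, 0.2564, 0.0404]
tcp_rot: [-180.0, -0.0, 0.0]
wrist_force: [1.5, -0.0, 1.6]
opening: -0.0002
```

Request:
send_rows([
  [1,0,0,-1,0],
  [1,0,0,-2,0],
  [1,0,0,-2,0],
  [1,0,0,-2,0],
])

```text
time: 10.05
ee_pos: [0.4799, 0.2564, 0.0384]
tcp_rot: [-180.0, -0.0, 0.0]
wrist_force: [2.2, 0.1, 1.6]
opening: -0.0002
```

Request:
send_rows([
  [1,0,0,-1,0],
  [1,0,0,-1,0],
  [1,0,0,-1,0],
])

```text
time: 10.42
ee_pos: [0.4799, 0.2564, 0.0374]
tcp_rot: [-180.0, -0.0, 0.0]
wrist_force: [0.7, 0.3, 2.8]
opening: -0.0003
```

Request:
send_rows([
  [1,0,0,5,0],
  [1,0,0,20,0],
  [1,0,0,50,0],
  [1,0,-1,72,0],
  [1,0,-1,72,0],
  [1,0,-1,72,0],
])

```text
time: 11.18
ee_pos: [0.4796, 0.2552, 0.1088]
tcp_rot: [180.0, 0.0, 0.0]
wrist_force: [-0.2, -0.3, -0.2]
opening: 0.0
```

```bash
python3 - <<'E'
from h import *
o,c=snap('wrist','w7.png'); 
print(o['time'],o['ee_pos'],o['wrist_force'])
rays(o,c,.039)
a=[cv2.resize(cv2.imread(f'pics/{n}.png')[180:270,270:370],None,fx=4,fy=4,interpolation=0) for n in('w6','w7')]
cv2.imwrite('pics/cmp2.png',np.hstack(a))
E
```

```text
11.175 [0.47962343 0.25521706 0.10880079] [-0.24464308 -0.27839096 -0.23657804]
[320.8 218.9] [ 301  199   40   41 1275] at z 0.039 [0.4798 0.2549 0.039 ]
```

View pics/cmp2.png

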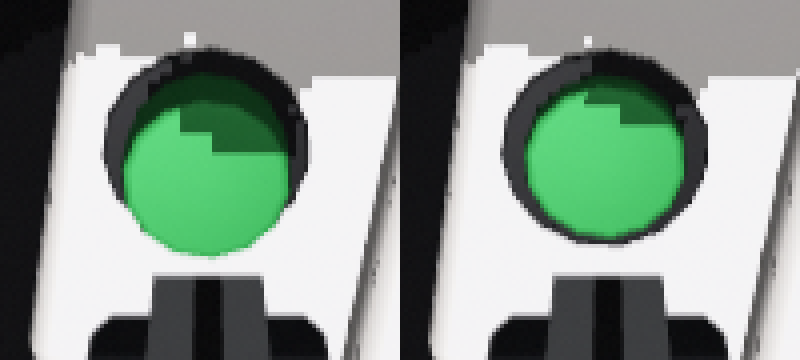

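Same result as the first key. Now the white-capped bottle's stirrer.

Request:
send_rows([
  [1,0,-10,30,0],
  [1,0,-50,70,0],
  [1,0,-105,70,0],
  [1,0,-160,70,0],
  [1,0,-215,70,0],
  [1,0,-270,70,0],
  [1,0,-325,70,0],
  [1,1,-380,70,0],
  [1,1,-425,70,0],
  [1,1,-445,60,0],
])

```text
time: 12.48
ee_pos: [0.4806, -0.1917, 0.1686]
tcp_rot: [-180.0, 0.0, -0.1]
wrist_force: [-0.6, 0.7, 0.1]
opening: 0.0003
```

Request:
send_rows([
  [1,0,0,-30,0],
  [1,0,0,-60,0],
  [1,0,0,-60,0],
  [1,0,0,-60,0],
])

```text
time: 12.98
ee_pos: [0.4811, -0.1893, 0.11]
tcp_rot: [-180.0, -0.0, 0.1]
wrist_force: [1.2, -0.3, 0.4]
opening: 0.0003
```

```bash
python3 - <<'E'
from h import *
o,c=snap('wrist','w8.png'); 
print(o['time'],o['ee_pos'],o['wrist_force'])
rays(o,c)
snap('scene','s8.png')
E
```

```text
12.975 [ 0.48112771 -0.18925876  0.1099934 ] [ 1.17068662 -0.26473692  0.35261589]
[320.1 221.3] [ 299  199   43   45 1469] at z 0.048 [ 0.4809 -0.1886  0.048 ]
```

View pics/w8.png

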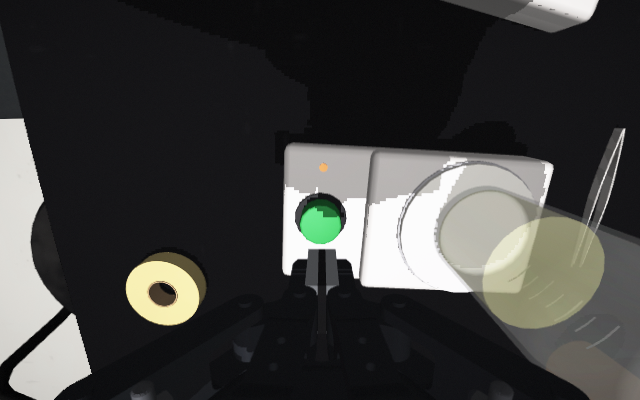

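View pics/s8.png

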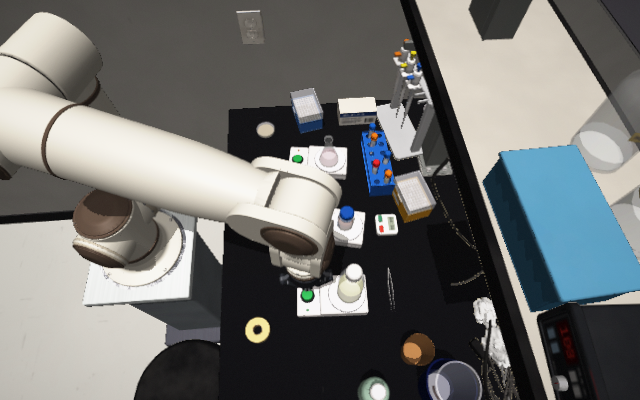

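The key is at (320,221), about (0.481, -0.189), nearly under the TCP. The bottle stands about 73 mm from the tool axis. I'll lower in stages and watch the force.

Request:
send_rows([
  [1,0,0,-20,0],
  [1,0,0,-40,0],
  [1,0,0,-52,0],
  [1,0,0,-56,0],
  [1,0,0,-57,0],
])

```text
time: 13.7
ee_pos: [0.4812, -0.1897, 0.0528]
tcp_rot: [180.0, -0.0, 0.0]
wrist_force: [0.2, 0.1, 1.4]
opening: -0.0001
```

Request:
send_rows([
  [1,0,0,-2,0],
  [1,0,0,-4,0],
  [1,0,0,-6,0],
  [1,0,0,-8,0],
  [1,0,0,-10,0],
  [1,0,0,-12,0],
  [1,0,0,-13,0],
  [1,0,0,-13,0],
])

```text
time: 14.7
ee_pos: [0.481, -0.1897, 0.0393]
tcp_rot: [180.0, -0.0, 0.0]
wrist_force: [0.4, -0.3, 1.5]
opening: 0.0
```

Request:
send_rows([
  [1,0,0,-1,0],
  [1,0,0,-2,0],
  [1,0,0,-2,0],
  [1,0,0,-2,0],
])

```text
time: 15.2
ee_pos: [0.481, -0.1897, 0.0375]
tcp_rot: [180.0, -0.0, 0.0]
wrist_force: [1.5, -1.4, 3.7]
opening: -0.0003
```

Request:
send_rows([
  [1,0,0,5,0],
  [1,0,0,20,0],
  [1,0,0,50,0],
  [1,0,0,72,0],
  [1,0,0,72,0],
  [1,0,0,72,0],
])

```text
time: 15.95
ee_pos: [0.4806, -0.1895, 0.1088]
tcp_rot: [-180.0, 0.0, 0.0]
wrist_force: [-0.5, -0.2, -1.0]
opening: -0.0
```

```bash
python3 - <<'E'
from h import *
o,c=snap('wrist','w9.png'); 
print(o['time'],o['ee_pos'],o['wrist_force'])
rays(o,c,.039)
a=[cv2.resize(cv2.imread(f'pics/{n}.png')[180:270,270:370],None,fx=4,fy=4,interpolation=0) for n in('w8','w9')]
cv2.imwrite('pics/cmp3.png',np.hstack(a))
E
```

```text
15.95 [ 0.48061203 -0.18950735  0.10882047] [-0.53774435 -0.20869619 -0.9676834 ]
[321.  219.2] [ 301  199   41   41 1277] at z 0.039 [ 0.481 -0.19   0.039]
```

View pics/cmp3.png

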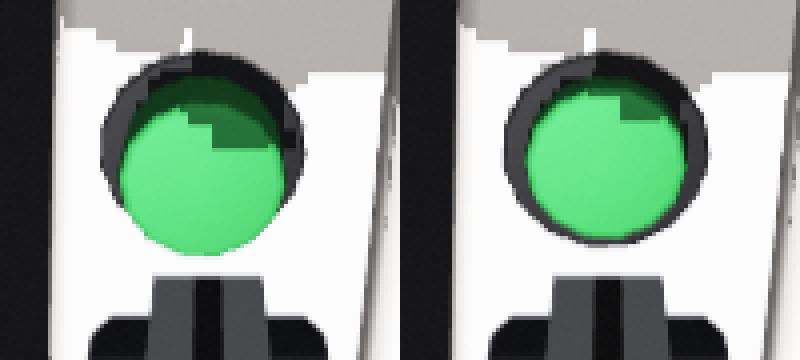

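Request:
send_rows([
  [1,0,0,40,0],
  [1,-40,0,90,0],
  [1,-90,0,120,0],
  [1,-120,0,120,0],
  [1,-120,0,120,0],
  [1,-120,0,120,0],
])

```text
time: 16.75
ee_pos: [0.3612, -0.1897, 0.2285]
tcp_rot: [-180.0, 0.0, 0.0]
wrist_force: [0.8, 0.1, -0.3]
opening: 0.0001
```

```bash
python3 - <<'E'
from h import *
o,c=snap('top','t9.png'); snap('scene','s9.png')
print(o['time'],o['ee_pos'],o['wrist_force'])
E
```

```text
16.75 [ 0.36119809 -0.18965531  0.22854489] [ 0.7642192   0.08859506 -0.27680836]
```

View pics/t9.png

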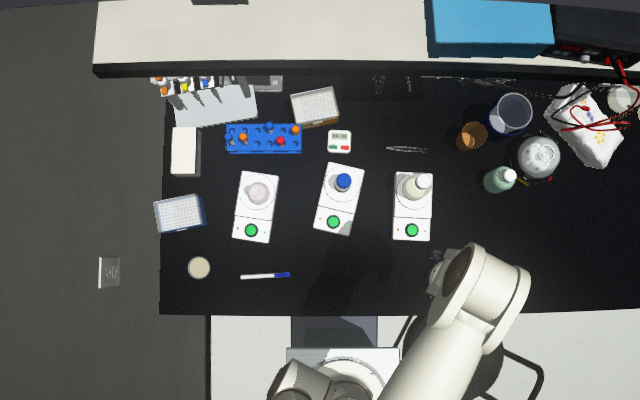

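View pics/s9.png

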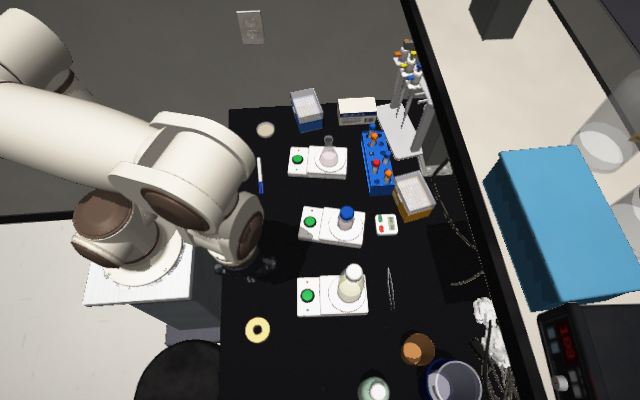

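The vessels, at top-view (258,192), (343,182) and (417,187), and the bystanders are where they were. The arm is clear of everything, so I'm handing in.

```bash
python3 -c "
from workcell import bot
print(bot.job_done())"
```

```text
the job is handed in; nothing more can be done
None
```

I pressed the three start keys in the order asked: blue-capped bottle, conical flask, then white-capped bottle. The job was handed in after about 17 s; it reports no verdict.

- **Pressing:** I used the shut fingertips and went down to about 37.5 mm above the bench each time. The highest wrist force I read was about 4 N.
- **Keys:** Wrist pictures before and after each press show all three keys sunk in their collars by the same amount, about 8–10 mm judged from the pictures. The joint values themselves could not be read.
- **Bench:** In the last top and scene pictures, the vessels stand upright in their places. Nothing else that can be seen has moved, and the arm is clear of everything. The arm hides the tape roll in the top view, but the scene view shows it unmoved.
- **Disagreement:** At first the scene and top cameras differed by 2–6 mm sideways on where the keys were. I settled it with the wrist camera, which agreed with the top view to about 2 mm.
- **Weak force reading:** The contact force read lower than the roughly 3 N of key friction stated, so I relied on the pictures to judge how far the keys were in.

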